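# Pack the socket holder into its bench case and close the cover

## Task

Put the socket holder away: hang it by its two holes on the two pins inside the open sloping case, pushed fully home, and let it go. Then swing the hinged cover over and down, without slamming it, until it is fully shut with its rim against the rim of the case all round, and leave the can, the jar, the bin of nuts and the wrench where they are.

Things in the scene. Friction and masses are not known exactly. Their poses are not given: they have to be found in the camera images.
- case: Grey plastic back shell fixed on a steel stand, open side up and away from the robot (case +x points roughly at the robot). Origin: on the bench under its middle; +x level toward the hinge, +y along its width, z up. Its floor rises toward +x at 35 deg: in case axes u = (cos35,0,sin35) is upslope, n = (-sin35,0,cos35) its normal; point (u,y,n) lies at (-0.048,0,0.012) m + u*upslope + y + n*normal.
- pin_a (a point): Root of the case's +y pin, at u 80, y 70, n 0 mm (n = 0 is the floor's upper face). The pins are steel, 9 mm across, 18 mm long, square to the sloping floor, so 35 deg from vertical, leaning to the case's -x. Site axes as the case.
- pin_b (a point): Root of the case's -y pin, at u 80, y -70, n 0 mm. The case shell is 116 mm along u (0 to 116) by 216 mm along y; its rim walls are 8 mm thick and rise to n = 14 mm, leaving 100 by 200 mm inside. Site axes as the case.
- hinge (a point): Middle of the cover's hinge line, at u 116, y 0, n 14 mm: the upper edge of the case rim, nearest the robot. The line runs along the case's y. A stiff friction hinge (0.25 N m) that holds the cover (about 250 g) wherever it is left; no spring, no latch. Site axes as the case.
- cover (a joint): Cover angle, rad: 0 = shut, rim on rim; grows as it opens up and over toward the robot; 2.18 = upright; stop at 2.6; starts at 1.9 to 2.4. The cover is a hollow grey shell, 116 mm from hinge to free edge, 216 mm wide, 38 mm deep outside, 34 inside. Open, its roof faces the robot, its hollow side away.
- cover_edge (a point): Middle of the cover's free edge: 116 mm from the hinge line, 18 mm from the rim plane. Axes of the cover: -x from hinge to free edge, y along the hinge, +z from rim plane out through the roof (shut: x = u, z = n). A tab on the edge here is 60 mm wide, sticks out 16 mm, is 8 mm thick, its mid-plane 10 mm from the rim plane.
- holder: Socket holder lying flat on the bench: dark steel plate 70 (x) by 170 (y) by 6 mm, about 350 g. Origin: centre of the underside, z up. Grip rib on its middle: 50 mm along x, 14 mm thick along y, z 6 to 38 mm. Four steel sockets 21 mm across, z up to 30 mm, at x -18, y +-51 and +-74 mm.
- hole_a (a point): Centre, at the underside, of the holder's +y hole: 14 mm across, through, at x 22, y 70 mm. The holder hangs right with its +x edge upslope, hole_a on pin_a, underside flat on the sloping floor. Axes as the holder.
- hole_b (a point): Centre, at the underside, of the holder's -y hole: 14 mm across, through, at x 22, y -70 mm; it goes on pin_b. Axes as the holder.
- spray: bystander: aerosol can 54 mm across, 150 mm tall, standing beside the case; origin under its centre.
- jar: bystander: glass jar 66 mm across, 95 mm tall, standing on the case's other side; origin under its centre.
- bin: bystander: small white bin of nuts 65 by 110 mm (its x, y), 42 mm tall, beside the holder's socket-side long edge; origin under its centre.
- wrench: bystander: steel wrench 150 mm long, about 10 mm high, lying along the holder's hole-side long edge; origin under its middle.
Mind the look-alikes: they are no part of the job. Leave any blue or pink look-alike of the holder alone.

How it is judged:
By the outcome, as a careful person would: the job done as asked, in the order asked, and still so for the second after the job is handed in, with the robot touching nothing.
It also fails if it takes over 64 s, if anything falls off the work surface, if the arm or the gripper's body presses on something with over 40 N, if the wrist force passes 120 N, or if a joint passes its speed limit or range.

## Robot

A 7-joint arm with a two-finger parallel gripper is mounted at the origin on the work surface. World frame = base frame: x ahead of the robot, y to its left, z up, the work surface at z = 0. Lengths are in m, angles in rad, forces in N, time in s.
With the tool pointing down it reaches from about 0.4 to 0.85 m from the base axis. Payload 10.4 kg.
Tool frame: the origin (TCP) lies on the centre line of the jaws, within the pads' length; the fingertips stand 17 mm ahead of it and the grasp point (between the pads) lies 2 mm behind it; z points along the fingers, y is the line along which they close (so a half turn about z gives the same grasp; the last joint's range is limited). The gripper opens to 85 mm and grips with 20 to 120 N. Pads are 22 mm wide; open, the fingers measure 114 mm over their backs; the gripper's body (76 mm by 85 mm) begins 54 mm behind the grasp point. The pads swing forward as they close: fully open they stand 13 mm farther back than shut.
Start: joints at [-1.332, 0.332, -0.065, 1.46, 0.022, 1.35, -0.088], TCP at [0.162, 0.604, 0.248] pointing down, gripper open.
Joint ranges: [-2.6, 2.6], [-0.5, 2.12], [-1.47, 1.34], [0.16, 2.42], [-1.27, 4.41], [0.06, 2.06], [-2.6, 2.6]. Speed limits (rad/s): [2.22, 2.22, 2.79, 2.79, 3.14, 3.14, 3.14].

## Interface

Orientations are given as a unit quaternion [x, y, z, w].
In Python, from workcell import sensors, imaging, order, spotter gives the robot as it stands. The module is installed in compiled form; this text tells all that it offers.
- The arm moves only by the shell command python3 -m inch 'ROWS' [FORCE]. ROWS is JSON, a list that holds one entry, the list of rows, each a list of 7 numbers: the shift along the tool's x, y, z in m, then the turn, a rotation vector about the tool's x, y, z in rad, then the closure, from -1 (fully open) to 1 (shut). In form: [[[x, y, z, ax, ay, az, hand], ...]]. A call has 1 to 10 rows; each row is the pose to reach, as a shift and turn from the pose commanded when the call began, along the tool's axes at that moment; what a row does not reach only later rows make up. A row lasts 1/10 s, in which the tool goes at most 50 mm and 8.59 degrees, less where a joint would pass 70% of its speed; a pose out of reach is approached as far as the arm can. A call with a gripper value outside its range is refused whole. The fingers move at their own pace and stop on an object; FORCE is the grip in N (left out, the last holds). Time passes only in rows, so rows that repeat a pose let the fingers close. It gives the time, the measured TCP pose, the force, the opening and the grip force at its end, in the units of the state.
- sensors.get_obs(): the state, without advancing time (a new reading comes with each control period).
- imaging.camera(name): name is "side" or "top"; returns the picture (384x512x3 uint8, blue, green, red); there is no depth.
- imaging.calibration(name): a dict with "mtx" (3x3 intrinsics, pixels), "D" ([k1, k2, p1, p2, k3] as OpenCV has them; the pictures are not rectified), "R" (3x3) and "t" (3): a world point X has camera coordinates R X + t. Camera axes: x right, y down, z forward; pixel columns grow to the right and rows downward; lengths in m; the calibration is good to about 2 mm. A picture is of the moment at which its call begins. calibration takes no time and is no camera call.
- order.hand_in(): hands the job in; it is judged then, once.
Trained networks look in the newest picture that a camera, given by its name, has taken for a name from the list of things; names that differ only in an ending like _2 or _b are one class to them, and where a whole thing is asked for, a point or a joint stands for the part that bears it (a point fixed in the world has none). Each returns a list of dicts, best first, with "conf" (0 to 1); they miss things now and then, are a little off and sometimes report something else, mostly with a low value. They report only what shows in the picture. A call takes as long as a camera call. They do not tell look-alikes from the thing itself.
- spotter.look_for(label, camera): "pixel" ([column, row] in pixels, amid what is visible of it).
The state is a dict: "clock": time; "joint_pos": joint angles; "joint_velocities": joint speeds; "tau": joint torques, N m; "position": TCP position; "ee_rot": TCP orientation; "ft_force": force on the tool from outside, world axes, zero at the start; "torque": the same for the moment, N m; "grip_width": opening from 0.0 (shut) to 1.0 (fully open); "grasp_force": force on a finger pad.
Only numpy, scipy, OpenCV 4.12 (cv2) and the standard library are available. Lean on these libraries where they do the work, as an engineer would, in place of code of your own. Each camera call takes 0.05 s, during which the arm holds its last target. There are 200 camera calls.

## Working session

There is one attempt and no reset: what is moved stays moved. The work goes in short steps, Python scripts to look and compute and a shell command to move; the robot and the scene stay as the last step left them, time stands still between calls to the robot, and variables do not carry over. Pictures are saved under pics/ and viewed, at most 10 in all, crops included, and the job is handed in when it is done.

```bash
mkdir -p pics
python3 - <<'E'
from workcell import sensors, imaging, order, spotter
import cv2,numpy as np
ims=[]
for c in ("side","top"):
    im=imaging.camera(c); cv2.imwrite(f"pics/{c}0.png",im)
    k=imaging.calibration(c); print(c,np.round(k["mtx"],1).tolist(),np.round(k["D"],3).tolist(),np.round(-np.array(k["R"]).T@k["t"],3),np.round(k["R"],3).tolist())
    for l in ("holder","case","cover","spray","jar","bin","wrench","hole_a","pin_a","cover_edge"):
        print(l,[(np.round(d["pixel"]).tolist(),round(d["conf"],2)) for d in spotter.look_for(l,c)[:4]])
s=sensors.get_obs()
print({k:np.round(v,3).tolist() for k,v in s.items()})
E
```

```text
side [[396.5, 0.0, 261.6], [0.0, 396.5, 189.3], [0.0, 0.0, 1.0]] [-0.133, 0.0, 0.0, 0.0, 0.0] [0.371 0.712 0.654] [[-0.977, -0.214, 0.016], [-0.143, 0.593, -0.792], [0.16, -0.776, -0.61]]
holder [([341.0, 180.0], 0.86), ([261.0, 172.0], 0.66), ([290.0, 140.0], 0.55)]
case [([247.0, 250.0], 0.82)]
cover [([265.0, 235.0], 0.66)]
spray [([246.0, 195.0], 0.61)]
jar [([206.0, 318.0], 0.66), ([251.0, 250.0], 0.6)]
bin [([231.0, 155.0], 0.66)]
wrench [([266.0, 192.0], 0.43)]
hole_a [([338.0, 177.0], 0.85), ([292.0, 140.0], 0.71), ([258.0, 174.0], 0.59)]
pin_a [([251.0, 246.0], 0.56)]
cover_edge []
top [[479.1, 0.0, 261.2], [0.0, 479.1, 195.3], [0.0, 0.0, 1.0]] [-0.079, 0.0, 0.0, 0.0, 0.0] [ 0.273 -0.022  1.248] [[0.001, -1.0, -0.002], [-0.981, -0.0, -0.192], [0.192, 0.002, -0.981]]
holder [([343.0, 262.0], 0.92), ([317.0, 171.0], 0.65), ([402.0, 198.0], 0.61)]
case [([183.0, 194.0], 0.9)]
cover [([176.0, 202.0], 0.67)]
spray [([250.0, 178.0], 0.66), ([305.0, 196.0], 0.51)]
jar [([123.0, 180.0], 0.88)]
bin [([339.0, 143.0], 0.75), ([309.0, 199.0], 0.31)]
wrench [([305.0, 195.0], 0.64), ([124.0, 178.0], 0.5)]
hole_a [([402.0, 198.0], 0.97), ([342.0, 262.0], 0.7), ([317.0, 171.0], 0.66)]
pin_a [([180.0, 191.0], 0.87)]
cover_edge [([175.0, 203.0], 0.74)]
{'clock': 1.1, 'joint_pos': [-1.332, 0.332, -0.065, 1.46, 0.022, 1.35, -0.089], 'joint_velocities': [-0.001, -0.0, 0.001, -0.0, -0.0, -0.001, -0.0], 'tau': [-0.001, -62.521, 0.049, -39.183, 0.017, 0.001, -0.0], 'position': [0.162, 0.604, 0.248], 'ee_rot': [0.131, 0.991, 0.0, -0.0], 'ft_force': [-0.287, -0.5, -0.1], 'torque': [-0.014, -0.041, 0.009], 'grasp_force': 0.0, 'grip_width': 1.002}
```

View pics/side0.png

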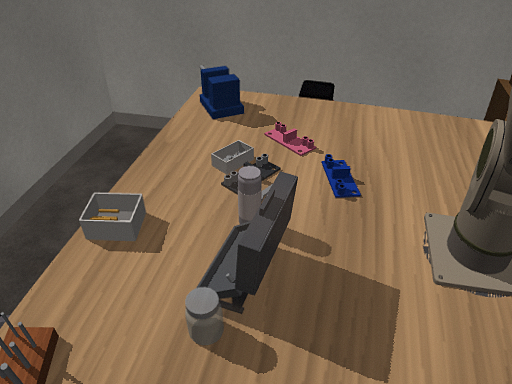

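View pics/top0.png

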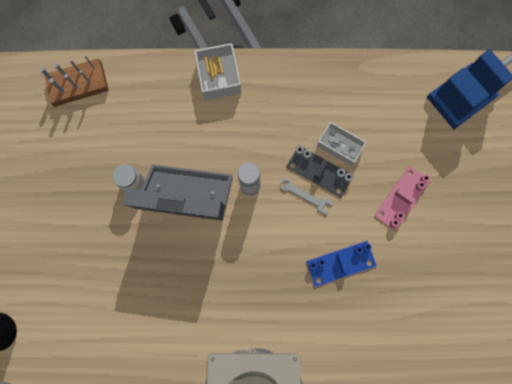

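Candidates for the holder in top view: dark (317,171), blue (343,262), pink (402,198). The dark one fits: it is dark steel with the bin on its socket side and the wrench on its hole side. I'll confirm in a crop that also shows the case.

```bash
cat > h.py <<'E'
import numpy as np, cv2
from workcell import imaging
from scipy.spatial.transform import Rotation as Ro
def cal(c):
    k=imaging.calibration(c); return [np.array(k[a],float) for a in("mtx","D","R","t")]
def proj(c,X):
    M,D,R,t=cal(c); return cv2.projectPoints(np.array(X,float).reshape(-1,1,3),cv2.Rodrigues(R)[0],t,M,D)[0][:,0]
def ray(c,p,z):
    M,D,R,t=cal(c); u=cv2.undistortPoints(np.array(p,float).reshape(-1,1,2),M,D)[:,0]
    d=np.c_[u,np.ones(len(u))]@R; o=-R.T@t; return o+d*((z-o[2])/d[:,2])[:,None]
E
python3 - <<'E'
import cv2
im=cv2.imread("pics/top0.png"); cv2.imwrite("pics/crop1.png",cv2.resize(im[130:230,110:370],None,fx=3,fy=3,interpolation=cv2.INTER_CUBIC))
s=cv2.imread("pics/side0.png"); cv2.imwrite("pics/crop2.png",cv2.resize(s[135:345,175:315],None,fx=2.8,fy=2.8,interpolation=cv2.INTER_CUBIC))
from h import *
print(ray("top",[[317,171],[183,194],[250,178],[123,180]],0.02))
E
```

```text
[[ 0.5787272  -0.16664452  0.02      ]
 [ 0.51667603  0.1855336   0.02      ]
 [ 0.55965136  0.01017441  0.02      ]
 [ 0.55443129  0.34663604  0.02      ]]
```

View pics/crop1.png

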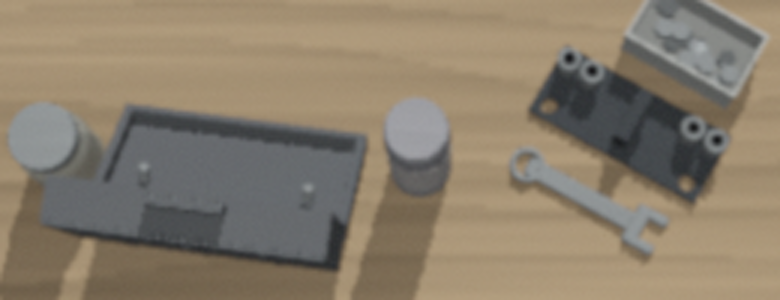

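View pics/crop2.png

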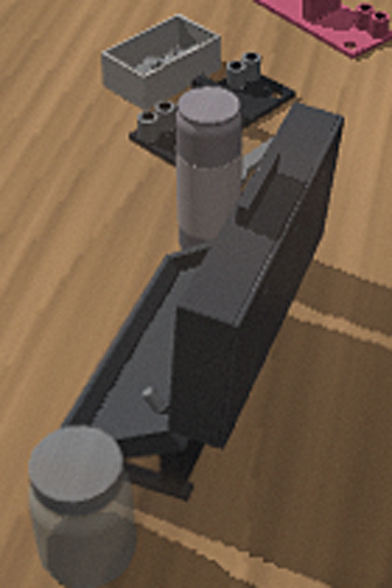

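The crop confirms that the dark plate is the holder: holes on the wrench side, sockets on the bin side. Hole_a is the right one at (339,191) and hole_b is at (293,165). The case pins are at about (212,192) for a and (158,186) for b. Next I'll fit the poses.

```bash
cat >> h.py <<'E'
c35,s35=np.cos(np.radians(35)),np.sin(np.radians(35))
def Rz(a): return Ro.from_euler('z',a).as_matrix()
def place(p,L): return np.array(L,float)@Rz(p[2]).T+[p[0],p[1],0]
def caseL(u,y,n): u,y,n=map(np.asarray,(u,y,n)); return np.stack([-.048+u*c35-n*s35,y+0*u,.012+u*s35+n*c35],-1)
def coverL(r,y,h,th): return caseL(.116-r*np.cos(th)+h*np.sin(th),y,.014+r*np.sin(th)+h*np.cos(th))
E
cat > fit.py <<'E'
from h import *
from scipy.optimize import least_squares as ls
T=lambda p:np.array(p)/3+[110,130]
S=lambda p:np.array(p)/2.8+[175,135]
# holder
HL=[(.022,.07,.006),(.022,-.07,.006),(-.018,-.074,.03),(-.018,-.051,.03),(-.018,.051,.03),(-.018,.074,.03),(.035,.085,.006),(.035,-.085,.006)]
HP=T([(687,184),(548,106),(568,58),(592,71),(693,127),(717,139),(694,202),(530,110)])
f=lambda p:(proj("top",place(p,HL))-HP).ravel()
r=ls(f,[.58,-.17,2.6],loss='soft_l1'); print("holder",r.x.round(4),np.degrees(r.x[2]),r.fun.reshape(-1,2).round(1).tolist())
def g(p):
    th=p[3]
    Lt=np.array([caseL(0,-.108,.014),caseL(0,.108,.014),caseL(.08,-.07,.018),caseL(.08,.07,.018),coverL(.116,-.108,.038,th),coverL(.116,.108,.038,th),coverL(.116,-.108,0,th)])
    Pt=T([(128,105),(367,135),(143,167),(307,186),(40,225),(336,268),(47,178)])
    Ls=np.array([coverL(.116,-.108,0,th),coverL(.116,-.108,.038,th),coverL(.116,.108,0,th),coverL(.116,.108,.038,th),coverL(0,-.108,.038,th),caseL(.0,.108,.014),caseL(.08,-.07,.018)])
    Ps=S([(178,310),(240,325),(295,103),(343,118),(220,445),(170,258),(148,392)])
    return np.r_[proj("top",place(p,Lt))-Pt,proj("side",place(p,Ls))-Ps].ravel()
r=ls(g,[.5,.17,3.2,2.1],loss='soft_l1'); print("case",r.x.round(4),np.degrees(r.x[2:]));print(g(r.x).reshape(-1,2).round(1).tolist())
p=r.x
print("edge",place(p,coverL(.116,0,.018,p[3])),"hinge",place(p,caseL(.116,0,.014)))
E
python3 fit.py
```

```text
holder [ 0.5824 -0.1758  2.6208] 150.16203286424272 [[-0.0, -0.6], [0.3, -0.1], [0.2, 0.1], [-0.2, -0.0], [0.2, 0.0], [-0.1, 0.3], [0.3, 0.3], [-1.0, -0.1]]
case [0.5274 0.1718 3.0016 2.2675] [171.97714256 129.91820217]
[[-0.9, -1.3], [-0.2, -0.3], [-0.2, -0.9], [-0.2, 0.3], [-1.3, -0.5], [-4.6, -1.3], [-0.8, -1.6], [0.4, -2.6], [0.7, -0.1], [1.2, -1.5], [2.3, -1.4], [1.5, 1.0], [-0.6, -2.2], [0.0, -1.4]]
edge [0.46119578 0.18113741 0.20403269] hinge [0.48880172 0.17724642 0.090003  ]
```

```bash
cat >> h.py <<'E'
from workcell import sensors
H=np.array([.5824,-.1758,2.6208]); C=np.array([.5274,.1718,3.0016])
def rel(P,R,tag=""):
    s=sensors.get_obs(); R0=Ro.from_quat(s["ee_rot"]); p=np.array(s["position"])
    print(tag,"t",round(s["clock"],2),"shift",(R0.inv().apply(np.array(P)-p)).round(4).tolist(),"turn",((R0.inv()*R).as_rotvec()).round(4).tolist(),"pos",p.round(4),"F",np.round(s["ft_force"],1),"w",round(s["grip_width"],3))
def down(yaw): # tool x at yaw, z down
    return Ro.from_matrix(Rz(yaw)@np.diag([1,-1,-1]))
def caseR(pitch=35): # tool x upslope, z=-n
    a=np.radians(pitch); c,s=np.cos(a),np.sin(a)
    return Ro.from_matrix(Rz(C[2])@np.array([[c,0,s],[0,-1,0],[s,0,-c]]))
E
python3 - <<'E'
from h import *
rel([*H[:2],.25],down(H[2]),"above")
E
```

```text
above t 1.1 shift [-0.6081, -0.6441, -0.0017] turn [0.0001, -0.0, 0.259] pos [0.1617 0.6037 0.2483] F [-0.3 -0.5 -0.1] w 1.002
```

```bash
python3 -m inch '[[[0,0,-0.05,0,0,0,0.1],[0,0,-0.06,0,0,0,0.1],[-0.608,-0.644,-0.06,0,0,0.259,0.1],[-0.608,-0.644,-0.06,0,0,0.259,0.1],[-0.608,-0.644,-0.06,0,0,0.259,0.1],[-0.608,-0.644,-0.06,0,0,0.259,0.1],[-0.608,-0.644,-0.06,0,0,0.259,0.1],[-0.608,-0.644,-0.06,0,0,0.259,0.1],[-0.608,-0.644,-0.06,0,0,0.259,0.1],[-0.608,-0.644,-0.06,0,0,0.259,0.1]]]' 100
python3 - <<'E'
from h import *
rel([*H[:2],.20],down(H[2]),"above")
E
```

```text
clock: 2.1
position: [0.3524, 0.2498, 0.3089]
ee_rot: [0.257, 0.966, 0.001, 0.0]
ft_force: [0.8, 0.3, 0.8]
grip_width: 0.446
grasp_force: 0.0
above t 2.1 shift [-0.4112, -0.255, 0.1084] turn [0.0018, 0.0, 0.0] pos [0.3524 0.2498 0.3089] F [0.8 0.3 0.8] w 0.446
```

```bash
python3 -m inch '[[[-0.411,-0.255,0.04,0,0,0,0.1],[-0.411,-0.255,0.04,0,0,0,0.1],[-0.411,-0.255,0.04,0,0,0,0.1],[-0.411,-0.255,0.04,0,0,0,0.1],[-0.411,-0.255,0.04,0,0,0,0.1],[-0.411,-0.255,0.04,0,0,0,0.1],[-0.411,-0.255,0.04,0,0,0,0.1],[-0.411,-0.255,0.109,0,0,0,0.1],[-0.411,-0.255,0.109,0,0,0,0.1],[-0.411,-0.255,0.109,0,0,0,0.1]]]'
python3 - <<'E'
from h import *
rel([*H[:2],.028],down(H[2]),"grasp")
E
```

```text
clock: 3.1
position: [0.5798, -0.17, 0.2023]
ee_rot: [0.257, 0.966, 0.0, 0.001]
ft_force: [0.2, 1.7, -0.1]
grip_width: 0.451
grasp_force: 0.0
grasp t 3.1 shift [-0.0049, -0.0038, 0.1743] turn [0.0008, 0.0014, 0.0013] pos [ 0.5798 -0.17    0.2023] F [ 0.2  1.7 -0.1] w 0.451
```

```bash
python3 -m inch '[[[0,0,0.05,0,0,0,0.1],[0,0,0.1,0,0,0,0.1],[0,0,0.13,0,0,0,0.1],[0,0,0.13,0,0,0,0.1],[0,0,0.13,0,0,0,0.1]]]'
python3 - <<'E'
from h import *
rel([*H[:2],.028],down(H[2]),"grasp")
cv2.imwrite("pics/t2.png",np.vstack([cv2.resize(imaging.camera("top")[110:230,260:390],None,fx=4,fy=4)]))
E
```

```text
clock: 3.6
position: [0.5791, -0.169, 0.0739]
ee_rot: [0.257, 0.966, -0.0, 0.0]
ft_force: [0.5, 0.1, 0.7]
grip_width: 0.453
grasp_force: 0.0
grasp t 3.6 shift [-0.0062, -0.0042, 0.0459] turn [0.0, 0.0007, 0.0] pos [ 0.5791 -0.169   0.0739] F [0.5 0.1 0.7] w 0.453
```

View pics/t2.png

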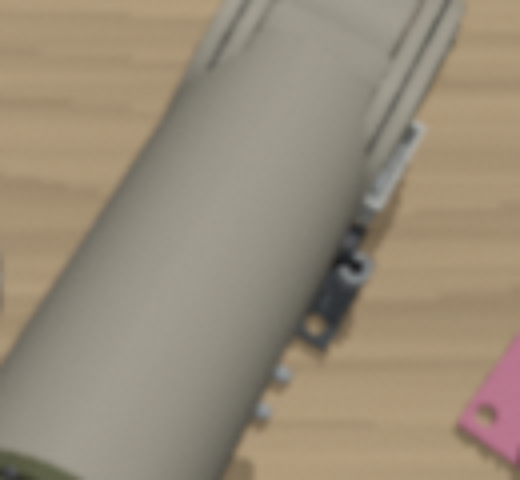

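The arm hides most of the holder, but its a-side end is visible near (340,188) and hasn't moved. I'll go on down.

```bash
python3 -m inch '[[[-0.006,-0.004,0,0,0,0,0.1],[-0.006,-0.004,0.023,0,0,0,0.1],[-0.006,-0.004,0.046,0,0,0,0.1],[-0.006,-0.004,0.046,0,0,0,0.1],[-0.006,-0.004,0.046,0,0,0,1],[-0.006,-0.004,0.046,0,0,0,1],[-0.006,-0.004,0.046,0,0,0,1],[-0.006,-0.004,0.046,0,0,0,1],[-0.006,-0.004,0.046,0,0,0,1]]]' 100
python3 - <<'E'
from h import *
rel([*H[:2],.028],down(H[2]),"grasp")
E
```

```text
clock: 4.55
position: [0.5831, -0.1756, 0.029]
ee_rot: [0.257, 0.966, 0.0, 0.002]
ft_force: [-1.2, 0.4, 6.7]
grip_width: 0.143
grasp_force: 98.3
grasp t 4.55 shift [0.0005, -0.0005, 0.001] turn [0.0014, 0.0028, 0.0001] pos [ 0.5831 -0.1756  0.029 ] F [-1.2  0.4  6.7] w 0.143
```

```bash
python3 -m inch '[[[0,0,-0.04,0,0,0,1],[0,0,-0.08,0,0,0,1],[0,0,-0.12,0,0,0,1],[0,0,-0.16,0,0,0,1],[0,0,-0.2,0,0,0,1],[0,0,-0.22,0,0,0,1],[0,0,-0.22,0,0,0,1]]]'
python3 - <<'E'
from h import *
for n in (.20,.13,.029):
  P=place(C,caseL(.058,0,n)); print(P.round(4)); rel(P,caseR(35),n)
cv2.imwrite("pics/s3.png",imaging.camera("side"))
E
```

```text
clock: 5.25
position: [0.5829, -0.1761, 0.2506]
ee_rot: [0.258, 0.966, 0.001, 0.003]
ft_force: [1.3, -0.2, -3.8]
grip_width: 0.139
grasp_force: 98.8
[0.6415 0.1557 0.2091]
0.2 t 5.25 shift [0.1146, 0.3168, 0.0417] turn [0.118, 0.6091, -0.3688] pos [ 0.5829 -0.1761  0.2506] F [ 1.3 -0.2 -3.8] w 0.139
[0.6017 0.1613 0.1518]
0.13 t 5.25 shift [0.1521, 0.3017, 0.0988] turn [0.118, 0.6091, -0.3688] pos [ 0.5829 -0.1761  0.2506] F [ 1.3 -0.2 -3.8] w 0.139
[0.5444 0.1694 0.069 ]
0.029 t 5.25 shift [0.2063, 0.28, 0.1812] turn [0.118, 0.6091, -0.3688] pos [ 0.5829 -0.1761  0.2506] F [ 1.3 -0.2 -3.8] w 0.139
```

View pics/s3.png

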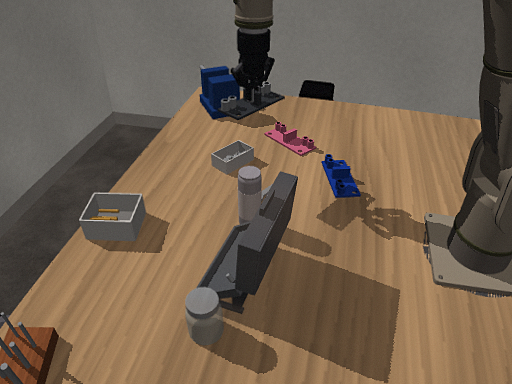

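```bash
python3 -m inch '[[[0.115,0.317,-0.01,0.118,0.609,-0.369,1],[0.115,0.317,-0.01,0.118,0.609,-0.369,1],[0.115,0.317,-0.01,0.118,0.609,-0.369,1],[0.115,0.317,-0.01,0.118,0.609,-0.369,1],[0.115,0.317,-0.01,0.118,0.609,-0.369,1],[0.115,0.317,-0.01,0.118,0.609,-0.369,1],[0.115,0.317,-0.01,0.118,0.609,-0.369,1],[0.115,0.317,-0.01,0.118,0.609,-0.369,1],[0.115,0.317,-0.01,0.118,0.609,-0.369,1],[0.115,0.317,-0.01,0.118,0.609,-0.369,1]]]'
python3 - <<'E'
from h import *
for n in (.11,.07):
  P=place(C,caseL(.058,0,n)); rel(P,caseR(35),n)
print(np.round(sensors.get_obs()["joint_pos"],2))
E
```

```text
clock: 6.3
position: [0.6315, 0.1601, 0.2483]
ee_rot: [0.065, 0.952, 0.024, -0.299]
ft_force: [-0.5, 0.0, -3.9]
grip_width: 0.143
grasp_force: 98.7
0.11 t 6.3 shift [-0.0309, -0.0036, 0.1161] turn [0.0048, 0.0017, 0.0053] pos [0.6315 0.1601 0.2483] F [-0.5  0.  -3.9] w 0.143
0.07 t 6.3 shift [-0.0309, -0.0038, 0.1561] turn [0.0048, 0.0017, 0.0053] pos [0.6315 0.1601 0.2483] F [-0.5  0.  -3.9] w 0.143
[-0.15  0.85 -0.16  0.79 -0.14  2.06  1.12]
```

```bash
python3 -m inch '[[[-0.031,-0.004,0.03,0.005,0.002,0.005,1],[-0.031,-0.004,0.06,0.005,0.002,0.005,1],[-0.031,-0.004,0.09,0.005,0.002,0.005,1],[-0.031,-0.004,0.116,0.005,0.002,0.005,1],[-0.031,-0.004,0.116,0.005,0.002,0.005,1],[-0.031,-0.004,0.116,0.005,0.002,0.005,1],[-0.031,-0.004,0.116,0.005,0.002,0.005,1]]]'
cat > look.py <<'E'
from h import *
import sys
tag=sys.argv[1]; n=float(sys.argv[2])
P=place(C,caseL(.058,0,n)); rel(P,caseR(35),n)
print(np.round(sensors.get_obs()["joint_pos"],2))
s=cv2.resize(imaging.camera("side")[165:325,175:315],None,fx=3.4,fy=3.4,interpolation=cv2.INTER_CUBIC)
t=cv2.resize(imaging.camera("top")[145:235,105:265],None,fx=2,fy=2,interpolation=cv2.INTER_CUBIC)
o=np.zeros((544,800,3),np.uint8); o[:,:476]=s; o[:180,480:]=t; cv2.imwrite(f"pics/{tag}.png",o)
E
python3 look.py l1 .05
```

```text
clock: 7.0
position: [0.5926, 0.1584, 0.1381]
ee_rot: [0.07, 0.952, 0.02, -0.298]
ft_force: [-0.1, 0.7, -2.7]
grip_width: 0.14
grasp_force: 98.5
0.05 t 7.0 shift [0.0011, 0.0042, 0.0638] turn [0.0001, 0.0047, -0.0057] pos [0.5926 0.1584 0.1381] F [-0.1  0.7 -2.7] w 0.14
[-0.14  0.81 -0.16  1.09 -0.12  1.8   1.15]
```

View pics/l1.png

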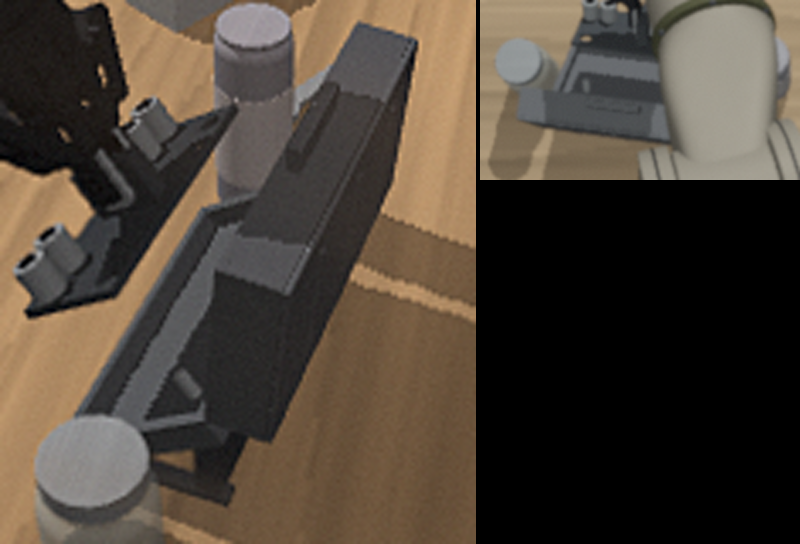

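Holder hangs tilted correctly above the case, near (205,225) full side pixels; spray and jar are untouched. I'll refine the pin positions numerically in the initial pictures and the holes in the holder.

Run:
```python
from h import *
t=cv2.cvtColor(cv2.imread("pics/top0.png"),cv2.COLOR_BGR2GRAY).astype(int); s=cv2.cvtColor(cv2.imread("pics/side0.png"),cv2.COLOR_BGR2GRAY).astype(int)
def show(n,im,c,w=5):
    x,y=np.round(c).astype(int); print(n,"origin col",x-w,"row",y-w); print(im[y-w:y+w+1,x-w:x+w+1])
for nm,y in(("a",.07),("b",-.07)):
    L=place(C,[caseL(.08,y,n) for n in(0,.009,.018)]); q=proj("top",L); print(q.round(1).tolist()); show("pin_"+nm,t,q[1],5)
    if nm=="b": q=proj("side",L); print(q.round(1).tolist()); show("side",s,q[1],6)
    q=proj("top",place(H,[(.022,y,0),(.022,y,.006)])); print(q.round(1).tolist()); show("hole",t,q.mean(0),4)
```

```text
[[212.1, 197.4], [212.1, 194.9], [212.1, 192.3]]
pin_a origin col 207 row 190
[[106 105 106 107 108 111 110 107 106 105 105]
 [106 107 106 112 122 128 127 115 108 106 106]
 [107 106 107 114 131 144 140 121 108 106 106]
 [108 106 106 109 120 134 130 112 105 106 106]
 [107 106 105 102 100 107 104  99 104 106 106]
 [107 107 105 100  97  97  96  95 102 106 107]
 [106 107 105 101  99  98  92  95 104 106 105]
 [106 105 103  98  93  92  94  96 103 106 106]
 [105 105 100  87  81  88  93  99 106 107 108]
 [105 105 100  93  89  89  94 102 106 106 107]
 [104 105 105 105 102 100 102 104 106 106 105]]
[[338.6, 191.2], [339.0, 190.7]]
hole origin col 335 row 187
[[ 54  51  52  52  56  59  61  52  49]
 [ 60  62  68  71  65  63  56  54  51]
 [ 70  79  90  98  92  72  56  47  50]
 [ 78  91 107 113 104  89  68  52  50]
 [ 76  96 120 127 116  96  77  60  57]
 [ 74  91 118 131 121  99  82  70  70]
 [ 69  77  93 110 105  87  75  74  80]
 [ 74  69  73  80  77  75  71  81  94]
 [ 98  85  72  69  70  71  78  99 112]]
[[158.0, 189.9], [157.7, 187.3], [157.5, 184.7]]
pin_b origin col 153 row 182
[[105 105 105
[... 1010 characters left out ...]
55  32  35]
 [ 80  82  84  59  57  69  77  70  71  86  56  32  38]
 [ 83  78  81  73  56  56  67  76  80  51  30  31  32]
 [ 81  81  78  83  65  55  65  77  59  35  44  36  31]
 [ 79  80  80  79  82  67  63  44  31  40  37  34  33]
 [ 79  80  79  79  79  84  80  80  84  87  46  31  31]]
[[292.8, 165.8], [292.9, 165.2]]
hole origin col 289 row 161
[[ 96  74  69  62  54  49  50  51  52]
 [ 84  70  68  65  59  55  50  49  52]
 [ 71  72  75  84  81  70  59  50  52]
 [ 73  84  97 103 103  95  75  56  51]
 [ 77  98 113 110 107 104  86  63  59]
 [ 78  99 116 107 103  97  81  69  70]
 [ 73  84  95  95  93  83  75  72  72]
 [ 72  73  76  76  76  74  72  73  73]
 [ 87  79  75  74  73  73  71  74  74]]
```

```bash
sed -i 's/3.0016\]/3.013]/' h.py
python3 - <<'E'
from h import *
for n in (.055,.029): rel(place(C,caseL(.057,0,n)),caseR(35),n)
E
```

```text
0.055 t 7.1 shift [-0.0, 0.0042, 0.0588] turn [0.0068, 0.0049, -0.0145] pos [0.5926 0.1588 0.1381] F [ 0.5 -0.2 -3.4] w 0.143
0.029 t 7.1 shift [0.0001, 0.004, 0.0848] turn [0.0068, 0.0049, -0.0145] pos [0.5926 0.1588 0.1381] F [ 0.5 -0.2 -3.4] w 0.143
```

```bash
python3 -m inch '[[[0,0.004,0.02,0.007,0.005,-0.0145,1],[0,0.004,0.04,0.007,0.005,-0.0145,1],[0,0.004,0.058,0.007,0.005,-0.0145,1],[0,0.004,0.058,0.007,0.005,-0.0145,1],[0,0.004,0.058,0.007,0.005,-0.0145,1]]]'
sed -i 's/caseL(.058,0,n)/caseL(.057,0,n)/' look.py; python3 look.py l2 .029
python3 - <<'E'
from h import *
# holder model corners in side image under the grasp assumption
s=sensors.get_obs();R=Ro.from_quat(s["ee_rot"]).as_matrix();p=np.array(s["position"])
def hp(x,y,z): return p+R@np.array([x+.001,-y,.029-z])
L=[hp(-.035,-.085,0),hp(.035,-.085,0),hp(-.035,.085,0),hp(-.018,-.074,.03),hp(-.018,-.051,.03)]
q=proj("side",L); print(q.round(1).tolist(),"crop",((q-[175,165])*3.4).round().tolist())
E
```

```text
clock: 7.6
position: [0.5601, 0.1675, 0.0906]
ee_rot: [0.061, 0.952, 0.019, -0.301]
ft_force: [-0.1, 0.3, -2.9]
grip_width: 0.145
grasp_force: 98.5
0.029 t 7.6 shift [-0.0004, 0.0001, 0.0267] turn [-0.0005, -0.0011, 0.0003] pos [0.5601 0.1675 0.0906] F [-0.1  0.3 -2.9] w 0.145
[-0.14  0.8  -0.18  1.23 -0.12  1.68  1.16]
[[201.2, 280.3], [227.5, 275.0], [234.9, 224.8], [200.7, 264.0], [206.0, 255.7]] crop [[89.0, 392.0], [178.0, 374.0], [204.0, 203.0], [87.0, 337.0], [105.0, 308.0]]
```

View pics/l2.png

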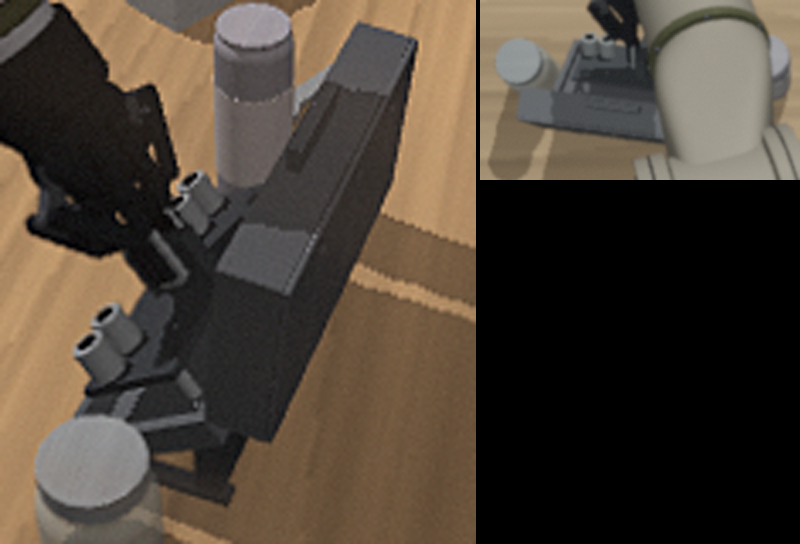

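Holder is just above the pins: sockets at crop (88,343) and (106,314) against a predicted (87,337) and (105,308), so within about 2 mm. Next I'll lower it gently, watching the force.

```bash
python3 -m inch '[[[0,0,0.004,0,0,0,1],[0,0,0.007,0,0,0,1],[0,0,0.01,0,0,0,1],[0,0,0.012,0,0,0,1],[0,0,0.012,0,0,0,1]]]'
python3 - <<'E'
from h import *
rel(place(C,caseL(.057,0,.029)),caseR(35))
E
```

```text
clock: 8.2
position: [0.5522, 0.1685, 0.0797]
ee_rot: [0.061, 0.951, 0.019, -0.301]
ft_force: [0.1, 0.0, -3.5]
grip_width: 0.143
grasp_force: 98.5
 t 8.2 shift [-0.0007, 0.0001, 0.0133] turn [-0.001, -0.0025, 0.0004] pos [0.5522 0.1685 0.0797] F [ 0.1  0.  -3.5] w 0.143
```

```bash
python3 -m inch '[[[0,0,0.003,0,0,0,1],[0,0,0.006,0,0,0,1],[0,0,0.008,0,0,0,1],[0,0,0.01,0,0,0,1],[0,0,0.01,0,0,0,1]]]'
python3 - <<'E'
from h import *
rel(place(C,caseL(.057,0,.029)),caseR(35))
E
```

```text
clock: 8.7
position: [0.5466, 0.1693, 0.0716]
ee_rot: [0.061, 0.951, 0.019, -0.301]
ft_force: [-0.1, 0.2, -3.0]
grip_width: 0.144
grasp_force: 98.5
 t 8.7 shift [-0.0007, 0.0, 0.0033] turn [-0.0009, -0.0024, 0.0004] pos [0.5466 0.1693 0.0716] F [-0.1  0.2 -3. ] w 0.144
```

```bash
python3 -m inch '[[[0,0,0.001,0,0,0,1],[0,0,0.002,0,0,0,1],[0,0,0.003,0,0,0,1],[0,0,0.003,0,0,0,1]]]'; python3 -m inch '[[[0,0,0.001,0,0,0,1],[0,0,0.0015,0,0,0,1],[0,0,0.0015,0,0,0,1]]]'
```

```text
clock: 9.1
position: [0.5457, 0.1694, 0.0702]
ee_rot: [0.061, 0.952, 0.019, -0.3]
ft_force: [3.2, -2.2, 4.4]
grip_width: 0.147
grasp_force: 99.7
clock: 9.4
position: [0.5457, 0.1694, 0.0702]
ee_rot: [0.061, 0.952, 0.02, -0.299]
ft_force: [4.2, -2.3, 12.6]
grip_width: 0.142
grasp_force: 101.2
```

```bash
python3 -m inch '[[[0,0,0,0,0,0,0.2],[0,0,0,0,0,0,0.2],[0,0,0,0,0,0,0.2],[0,0,0,0,0,0,0.2],[0,0,-0.02,0,0,0,0.2],[0,0,-0.05,0,0,0,0.2],[0,0,-0.09,0,0,0,0.2],[0,0,-0.12,0,0,0,0.2],[0,0,-0.12,0,0,0,0.2]]]'
python3 - <<'E'
from h import *
rel(place(C,caseL(.057,0,.029)),caseR(35))
print(np.round(sensors.get_obs()["joint_pos"],2))
cv2.imwrite("pics/s4raw.png",imaging.camera("side"))
s=cv2.cvtColor(cv2.imread("pics/s4raw.png"),cv2.COLOR_BGR2GRAY)
L=place(C,[caseL(.058-.018+.0,y,.03) for y in(-.074,-.051,.051,.074)]); q=proj("side",L);print(q.round(1).tolist(), ((q-[175,165])*3.4).round().tolist())
cv2.imwrite("pics/s4.png",cv2.resize(cv2.imread("pics/s4raw.png")[165:325,175:315],None,fx=3.7,fy=3.7,interpolation=cv2.INTER_CUBIC))
E
```

```text
clock: 10.3
position: [0.6152, 0.1606, 0.1694]
ee_rot: [0.061, 0.952, 0.02, -0.298]
ft_force: [-0.1, -0.5, 0.7]
grip_width: 0.394
grasp_force: 0.0
 t 10.3 shift [0.0004, -0.0003, 0.1231] turn [0.0013, 0.0034, 0.0004] pos [0.6152 0.1606 0.1694] F [-0.1 -0.5  0.7] w 0.394
[-0.14  0.85 -0.16  0.97 -0.12  1.89  1.15]
[[208.9, 274.0], [213.9, 265.6], [233.9, 232.1], [238.0, 225.3]] [[115.0, 370.0], [132.0, 342.0], [200.0, 228.0], [214.0, 205.0]]
```

View pics/s4.png

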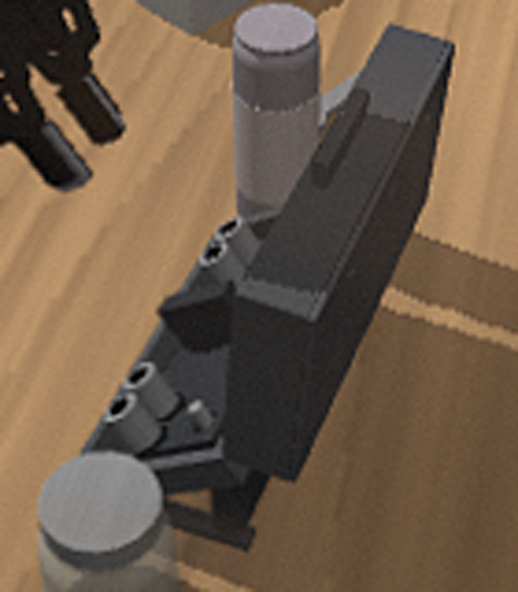

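Holder is seated: sockets match the model within 2 mm, pin b shows through its hole, and everything is released. Next is the cover, starting with the gripper over to its robot side.

```bash
cat >> h.py <<'E'
def pitchR(p): return caseR(p)
def tcpK(th,pitch,r=.095,dh=0):
    K=place(C,coverL(r,0,.038+dh,th)); R=pitchR(pitch).as_matrix()
    return K-R@np.array([-.011,0,.017])
E
python3 - <<'E'
from h import *
print("corner",place(C,coverL(.116,0,.038,2.2675)),"root",place(C,coverL(0,0,.038,2.2675)))
A=tcpK(2.2675,0,dh=.03); print(A)
rel([.615,.16,.32],pitchR(0),"up"); rel([A[0],A[1],.32],pitchR(0),"over")
E
```

```text
corner [0.44131996 0.18293068 0.20231804] root [0.45118288 0.18165534 0.08674514]
[0.40255355 0.18794342 0.19582337]
up t 10.35 shift [0.0865, -0.0006, -0.1259] turn [0.0005, -0.6102, 0.0003] pos [0.6139 0.1608 0.1672] F [-0.3  0.3 -0.7] w 0.402
over t 10.35 shift [0.2621, -0.0001, -0.0031] turn [0.0005, -0.6102, 0.0003] pos [0.6139 0.1608 0.1672] F [-0.3  0.3 -0.7] w 0.402
```

```bash
python3 -m inch '[[[0.0865,0,-0.126,0,-0.61,0,1],[0.0865,0,-0.126,0,-0.61,0,1],[0.0865,0,-0.126,0,-0.61,0,1],[0.0865,0,-0.126,0,-0.61,0,1],[0.0865,0,-0.126,0,-0.61,0,1],[0.262,0,-0.003,0,-0.61,0,1],[0.262,0,-0.003,0,-0.61,0,1],[0.262,0,-0.003,0,-0.61,0,1],[0.262,0,-0.003,0,-0.61,0,1],[0.262,0,-0.003,0,-0.61,0,1]]]' 60
python3 - <<'E'
from h import *
print(np.round(sensors.get_obs()["joint_pos"],2))
A=tcpK(2.2675,0,dh=.03); rel([*A[:2],.32],pitchR(0),"over"); rel(A,pitchR(0),"A")
E
```

```text
clock: 11.35
position: [0.3977, 0.1888, 0.3183]
ee_rot: [0.062, 0.998, -0.001, -0.003]
ft_force: [-0.1, 1.0, -0.2]
grip_width: 0.002
grasp_force: 0.0
[-0.27 -0.09 -0.25  1.78 -0.03  1.45  0.93]
over t 11.35 shift [-0.005, -0.0002, -0.0017] turn [-0.0022, -0.0069, 0.0037] pos [0.3977 0.1888 0.3183] F [-0.1  1.  -0.2] w 0.002
A t 11.35 shift [-0.0058, 0.0, 0.1225] turn [-0.0022, -0.0069, 0.0037] pos [0.3977 0.1888 0.3183] F [-0.1  1.  -0.2] w 0.002
```

```bash
python3 -m inch '[[[-0.003,0,0.04,0,0,0,1],[-0.003,0,0.08,0,0,0,1],[-0.003,0,0.122,0,0,0,1],[-0.003,0,0.122,0,0,0,1],[-0.003,0,0.122,0,0,0,1]]]'
cat > arc.py <<'E'
from h import *
import sys
s=sensors.get_obs(); R0=Ro.from_quat(s["ee_rot"]); p=np.array(s["position"])
print("t",round(s["clock"],2),p.round(4),"F",np.round(s["ft_force"],1),"q",np.round(s["joint_pos"],2))
for d in map(float,sys.argv[1].split(",")):
    pi=float(np.clip(35-d,0,30)); A=tcpK(np.radians(d),pi); print(d,R0.inv().apply(A-p).round(4).tolist(),(R0.inv()*pitchR(pi)).as_rotvec().round(3).tolist())
E
python3 arc.py 130,125,120,115,110,105,100
```

```text
clock: 11.85
position: [0.4043, 0.1874, 0.1974]
ee_rot: [0.064, 0.998, -0.001, -0.003]
ft_force: [-0.7, 0.2, 0.9]
grip_width: 0.005
grasp_force: 0.0
t 11.85 [0.4043 0.1874 0.1974] F [-0.7  0.2  0.9] q [-0.27 -0.01 -0.26  1.96 -0.    1.19  0.91]
130.0 [-0.0279, 0.0003, -0.0011] [-0.002, -0.006, 0.0]
125.0 [-0.036, 0.0003, -0.0048] [-0.002, -0.006, 0.0]
120.0 [-0.0445, 0.0003, -0.0078] [-0.002, -0.006, 0.0]
115.0 [-0.0531, 0.0003, -0.0101] [-0.002, -0.006, 0.0]
110.0 [-0.0619, 0.0003, -0.0116] [-0.002, -0.006, 0.0]
105.0 [-0.0708, 0.0002, -0.0123] [-0.002, -0.006, 0.0]
100.0 [-0.0797, 0.0002, -0.0123] [-0.002, -0.006, 0.0]
```

```bash
python3 -m inch '[[[-0.01,0,0,0,0,0,1],[-0.02,0,-0.001,0,0,0,1],[-0.028,0,-0.001,0,0,0,1],[-0.036,0,-0.005,0,0,0,1],[-0.0445,0,-0.008,0,0,0,1],[-0.053,0,-0.010,0,0,0,1],[-0.062,0,-0.0115,0,0,0,1],[-0.071,0,-0.012,0,0,0,1],[-0.08,0,-0.012,0,0,0,1],[-0.08,0,-0.012,0,0,0,1]]]'
python3 arc.py 95,90,85,80,75,70,65,60,55
```

```text
clock: 12.85
position: [0.4852, 0.1771, 0.209]
ee_rot: [0.064, 0.998, 0.0, -0.001]
ft_force: [-0.6, 0.1, 1.0]
grip_width: -0.001
grasp_force: 0.0
t 12.85 [0.4852 0.1771 0.209 ] F [-0.6  0.1  1. ] q [-0.24  0.13 -0.21  1.79  0.03  1.22  0.98]
95.0 [-0.0072, 0.0002, 0.0007] [-0.0, -0.002, -0.0]
90.0 [-0.0159, 0.0002, 0.0024] [-0.0, -0.002, -0.0]
85.0 [-0.0245, 0.0002, 0.0048] [-0.0, -0.002, -0.0]
80.0 [-0.0329, 0.0002, 0.0079] [-0.0, -0.002, -0.0]
75.0 [-0.0409, 0.0002, 0.0117] [-0.0, -0.002, -0.0]
70.0 [-0.0486, 0.0002, 0.0163] [-0.0, -0.002, -0.0]
65.0 [-0.0559, 0.0002, 0.0215] [-0.0, -0.002, -0.0]
60.0 [-0.0627, 0.0002, 0.0273] [-0.0, -0.002, -0.0]
55.0 [-0.0689, 0.0002, 0.0337] [-0.0, -0.002, -0.0]
```

Run:
```python
from h import *
from workcell import spotter
im=imaging.camera("side"); cv2.imwrite("pics/s5.png",im); a=cv2.imread("pics/s4raw.png")
print("cover roof old face px",a[215,285],im[215,285],a[185,288],im[185,288])
for l in("cover","cover_edge"):print([(np.round(d["pixel"]).tolist(),round(d["conf"],2)) for d in spotter.look_for(l,"side")[:3]])
for d in(130,110,100,90): print(d,proj("side",place(C,np.array([coverL(.132,0,.01,np.radians(d)),coverL(.116,-.108,.038,np.radians(d)),coverL(.116,-.108,0,np.radians(d))]))).round().tolist())
for y in range(225,320,8): print(y,cv2.cvtColor(im,cv2.COLOR_BGR2GRAY)[y,190:290:5].tolist())
```

```text
cover roof old face px [40 42 50] [46 49 55] [83 82 86] [103 145 180]
[([248.0, 232.0], 0.79)]
[([246.0, 234.0], 0.77)]
130 [[269.0, 197.0], [262.0, 251.0], [240.0, 243.0]]
110 [[245.0, 192.0], [238.0, 240.0], [217.0, 238.0]]
100 [[233.0, 192.0], [225.0, 237.0], [207.0, 238.0]]
90 [[223.0, 194.0], [214.0, 235.0], [198.0, 240.0]]
225 [137, 149, 148, 133, 134, 121, 87, 86, 87, 47, 44, 50, 52, 56, 48, 51, 53, 54, 54, 137]
233 [148, 153, 130, 136, 109, 85, 86, 86, 46, 45, 47, 45, 48, 49, 50, 46, 51, 57, 83, 91]
241 [152, 128, 143, 136, 31, 36, 35, 39, 46, 46, 43, 50, 45, 46, 44, 49, 42, 66, 78, 90]
249 [127, 143, 137, 136, 143, 40, 39, 39, 37, 46, 43, 46, 48, 45, 48, 44, 45, 80, 81, 112]
257 [145, 137, 134, 141, 141, 97, 44, 42, 39, 42, 41, 45, 48, 39, 44, 47, 91, 79, 83, 82]
265 [144, 136, 135, 136, 94, 131, 56, 37, 42, 35, 46, 49, 44, 47, 45, 91, 82, 81, 83, 84]
273 [133, 137, 139, 92, 132, 68, 80, 47, 38, 37, 36, 48, 45, 45, 85, 85, 80, 83, 81, 84]
281 [135, 139, 102, 48, 70, 81, 47, 52, 49, 37, 37, 39, 48, 40, 86, 85, 77, 80, 79, 85]
289 [138, 139, 134, 139, 146, 58, 94, 86, 59, 43, 49, 21, 66, 84, 85, 85, 81, 79, 78, 86]
297 [140, 134, 134, 136, 137, 136, 30, 40, 60, 25, 21, 20, 83, 83, 84, 91, 85, 81, 82, 86]
305 [133, 132, 135, 130, 129, 131, 64, 42, 43, 37, 34, 80, 86, 87, 82, 79, 85, 78, 82, 86]
313 [57, 111, 130, 89, 66, 78, 90, 71, 81, 84, 54, 83, 83, 87, 87, 84, 79, 75, 87, 85]
```

The cover follows: its near corner is now around (230,238), about 103°. I'll continue the arc.

```bash
python3 -m inch '[[[-0.007,0,0.001,0,0,0,1],[-0.016,0,0.0025,0,0,0,1],[-0.0245,0,0.005,0,0,0,1],[-0.033,0,0.008,0,0,0,1],[-0.041,0,0.012,0,0,0,1],[-0.0485,0,0.0165,0,0,0,1],[-0.056,0,0.0215,0,0,0,1],[-0.063,0,0.0275,0,0,0,1],[-0.069,0,0.034,0,0,0,1],[-0.069,0,0.034,0,0,0,1]]]'
python3 arc.py 50,45,40,35,30,25,20,15
```

```text
clock: 14.0
position: [0.5521, 0.1681, 0.1734]
ee_rot: [0.064, 0.998, -0.001, -0.002]
ft_force: [-0.5, -0.9, -0.1]
grip_width: -0.002
grasp_force: 0.0
t 14.0 [0.5521 0.1681 0.1734] F [-0.5 -0.9 -0.1] q [-0.22  0.29 -0.18  1.68  0.06  1.18  1.03]
50.0 [-0.007, 0.0005, 0.005] [-0.001, -0.005, 0.0]
45.0 [-0.012, 0.0005, 0.0124] [-0.001, -0.005, 0.0]
40.0 [-0.0164, 0.0005, 0.0201] [-0.001, -0.005, 0.0]
35.0 [-0.0201, 0.0005, 0.0283] [-0.001, -0.005, 0.0]
30.0 [-0.0247, 0.0005, 0.0358] [-0.001, 0.082, 0.0]
25.0 [-0.0285, 0.0005, 0.0436] [-0.001, 0.17, 0.0]
20.0 [-0.0316, 0.0005, 0.0518] [-0.001, 0.257, 0.0]
15.0 [-0.034, 0.0006, 0.0602] [-0.001, 0.344, -0.0]
```

```bash
python3 -m inch '[[[-0.004,0,0.002,0,0,0,1],[-0.007,0,0.005,0,0,0,1],[-0.0095,0,0.0087,0,0,0,1],[-0.012,0,0.0124,0,0,0,1],[-0.0142,0,0.0162,0,0,0,1],[-0.0164,0,0.02,0,0,0,1],[-0.0182,0,0.0242,0,0,0,1],[-0.02,0,0.0283,0,0,0,1]]]'
python3 arc.py 30,25,20,15,10,5
python3 - <<'E'
from h import *
im=imaging.camera("side"); cv2.imwrite("pics/s6.png",im); g=cv2.cvtColor(im,cv2.COLOR_BGR2GRAY)
for d in(60,40,35): print(d,proj("side",place(C,np.array([coverL(.116,-.108,.038,np.radians(d)),coverL(.116,-.108,0,np.radians(d)),coverL(0,-.108,.038,np.radians(d))]))).round().tolist())
for y in range(225,310,6): print(y,g[y,165:285:5].tolist())
E
```

```text
clock: 14.8
position: [0.5723, 0.166, 0.1464]
ee_rot: [0.064, 0.998, -0.0, -0.001]
ft_force: [1.6, 0.4, 2.0]
grip_width: 0.003
grasp_force: 1.0
t 14.8 [0.5723 0.166  0.1464] F [1.6 0.4 2. ] q [-0.22  0.35 -0.17  1.66  0.06  1.14  1.04]
30.0 [-0.0043, 0.0, 0.0089] [-0.0, 0.085, 0.001]
25.0 [-0.0081, 0.0, 0.0168] [-0.0, 0.172, 0.001]
20.0 [-0.0112, 0.0, 0.0249] [-0.0, 0.259, 0.001]
15.0 [-0.0136, 0.0, 0.0334] [-0.0, 0.347, 0.001]
10.0 [-0.0152, 0.0, 0.042] [-0.0, 0.434, 0.001]
5.0 [-0.0161, 0.0, 0.0507] [-0.0, 0.521, 0.001]
60 [[186.0, 242.0], [180.0, 253.0], [244.0, 278.0]]
40 [[177.0, 252.0], [178.0, 266.0], [237.0, 274.0]]
35 [[176.0, 256.0], [178.0, 270.0], [235.0, 274.0]]
225 [96, 133, 135, 150, 126, 136, 134, 81, 78, 79, 68, 57, 49, 49, 51, 78, 54, 59, 56, 58, 45, 89, 65, 86]
231 [89, 132, 140, 136, 130, 152, 81, 82, 78, 81, 81, 81, 50, 53, 53, 52, 51, 50, 78, 44, 57, 58, 91, 82]
237 [133, 139, 149, 133, 144, 79, 77, 76, 82, 79, 82, 82, 82, 80, 48, 49, 52, 50, 38, 36, 52, 26, 92, 84]
243 [142, 148, 129, 135, 78, 77, 81, 65, 87, 82, 82, 78, 81, 81, 50, 53, 52, 54, 40, 51, 53, 17, 
[... 494 characters left out ...]
, 33, 89, 50, 26, 83, 87, 84, 78, 82]
279 [147, 136, 131, 145, 137, 135, 138, 141, 42, 36, 34, 34, 37, 36, 31, 87, 45, 22, 85, 86, 85, 76, 81, 82]
285 [142, 136, 143, 140, 133, 133, 134, 50, 42, 57, 61, 23, 36, 38, 32, 48, 43, 24, 88, 86, 79, 78, 84, 77]
291 [133, 137, 144, 136, 132, 138, 138, 134, 137, 135, 74, 39, 34, 32, 35, 50, 25, 80, 82, 88, 84, 78, 82, 80]
297 [136, 148, 134, 133, 132, 138, 129, 129, 136, 133, 137, 33, 44, 64, 24, 25, 15, 85, 84, 84, 88, 81, 77, 81]
303 [137, 138, 134, 130, 140, 128, 127, 129, 129, 129, 130, 42, 34, 52, 30, 29, 80, 83, 85, 84, 78, 85, 77, 85]
309 [151, 137, 133, 131, 141, 133, 131, 131, 124, 134, 61, 87, 80, 31, 39, 39, 86, 83, 82, 84, 83, 77, 76, 83]
```

The cover tracks the model: near corner about (178,258), about 35°. I'll continue slowly.

```bash
python3 -m inch '[[[-0.0022,0,0.0045,0,0.042,0,1],[-0.0043,0,0.009,0,0.085,0,1],[-0.0062,0,0.013,0,0.13,0,1],[-0.008,0,0.017,0,0.172,0,1],[-0.0097,0,0.021,0,0.216,0,1],[-0.0112,0,0.025,0,0.259,0,1],[-0.0125,0,0.0292,0,0.303,0,1],[-0.0136,0,0.0334,0,0.347,0,1],[-0.0145,0,0.0377,0,0.39,0,1],[-0.0152,0,0.042,0,0.434,0,1]]]'
python3 arc.py 8,6,5,4,3,2,1,0,-1,-2
```

```text
clock: 15.85
position: [0.587, 0.1643, 0.1043]
ee_rot: [0.062, 0.974, 0.014, -0.217]
ft_force: [1.8, 0.8, 1.2]
grip_width: -0.003
grasp_force: 1.0
t 15.85 [0.587  0.1643 0.1043] F [1.8 0.8 1.2] q [-0.15  0.71 -0.17  1.28 -0.07  1.56  1.15]
8.0 [-0.0021, -0.0002, 0.0028] [-0.0, 0.033, 0.001]
6.0 [-0.0039, -0.0002, 0.0058] [-0.0, 0.068, 0.001]
5.0 [-0.0047, -0.0002, 0.0074] [-0.0, 0.085, 0.001]
4.0 [-0.0052, -0.0002, 0.0091] [-0.0, 0.085, 0.001]
3.0 [-0.0057, -0.0002, 0.0108] [-0.0, 0.085, 0.001]
2.0 [-0.0061, -0.0002, 0.0125] [-0.0, 0.085, 0.001]
1.0 [-0.0066, -0.0002, 0.0143] [-0.0, 0.085, 0.001]
0.0 [-0.0069, -0.0002, 0.016] [-0.0, 0.085, 0.001]
-1.0 [-0.0073, -0.0002, 0.0178] [-0.0, 0.085, 0.001]
-2.0 [-0.0076, -0.0002, 0.0195] [-0.0, 0.085, 0.001]
```

```bash
python3 -m inch '[[[-0.001,0,0.0014,0,0.016,0,1],[-0.002,0,0.0028,0,0.033,0,1],[-0.004,0,0.006,0,0.068,0,1],[-0.0047,0,0.0074,0,0.085,0,1],[-0.0052,0,0.009,0,0.085,0,1],[-0.0057,0,0.0108,0,0.085,0,1],[-0.006,0,0.0125,0,0.085,0,1],[-0.006,0,0.0125,0,0.085,0,1]]]'
python3 arc.py 1,0,-1,-2,-3
```

```text
clock: 16.65
position: [0.5871, 0.1641, 0.0908]
ee_rot: [0.062, 0.964, 0.016, -0.257]
ft_force: [0.8, 0.2, 0.1]
grip_width: 0.002
grasp_force: 0.3
t 16.65 [0.5871 0.1641 0.0908] F [0.8 0.2 0.1] q [-0.15  0.79 -0.17  1.21 -0.09  1.63  1.16]
1.0 [-0.0009, -0.0, 0.002] [-0.001, 0.003, 0.0]
0.0 [-0.0015, -0.0, 0.0037] [-0.001, 0.003, 0.0]
-1.0 [-0.0019, -0.0, 0.0054] [-0.001, 0.003, 0.0]
-2.0 [-0.0024, -0.0, 0.0072] [-0.001, 0.003, 0.0]
-3.0 [-0.0028, -0.0, 0.0089] [-0.001, 0.003, 0.0]
```

```bash
python3 -m inch '[[[-0.0005,0,0.001,0,0,0,1],[-0.0009,0,0.002,0,0,0,1],[-0.001,0,0.003,0,0,0,1],[-0.001,0,0.004,0,0,0,1],[-0.001,0,0.004,0,0,0,1]]]'; python3 -m inch '[[[0,0,0.001,0,0,0,1],[0,0,0.002,0,0,0,1],[0,0,0.002,0,0,0,1]]]'; python3 arc.py 0
```

```text
clock: 17.15
position: [0.587, 0.1642, 0.0903]
ee_rot: [0.062, 0.965, 0.017, -0.256]
ft_force: [2.1, -3.5, 21.4]
grip_width: -0.001
grasp_force: 9.5
clock: 17.45
position: [0.5869, 0.1642, 0.0902]
ee_rot: [0.062, 0.965, 0.017, -0.255]
ft_force: [4.2, -5.1, 31.4]
grip_width: 0.002
grasp_force: 13.9
t 17.45 [0.5869 0.1642 0.0902] F [ 4.2 -5.1 31.4] q [-0.15  0.78 -0.17  1.22 -0.09  1.62  1.16]
0.0 [-0.0013, -0.0001, 0.0031] [0.001, 0.007, 0.001]
```

Firm stop at 31 N, about 3 mm above the modelled plane; the case floor was also met 1.5 mm early. I'll back off and check with the last picture.

```bash
python3 -m inch '[[[0,0,-0.01,0,0,0,1],[0,0,-0.04,0,0,0,1],[0,0,-0.08,0,0,0,1],[0,0,-0.12,0,0,0,1],[-0.1,-0.2,-0.14,0,0,0,1],[-0.1,-0.2,-0.14,0,0,0,1],[-0.1,-0.2,-0.14,0,0,0,1],[-0.1,-0.2,-0.14,0,0,0,1],[-0.1,-0.2,-0.14,0,0,0,1],[-0.1,-0.2,-0.14,0,0,0,1]]]'
python3 - <<'E'
from h import *
from scipy.optimize import least_squares as ls
s=imaging.camera("side"); t=imaging.camera("top"); cv2.imwrite("pics/fs.png",s); cv2.imwrite("pics/ft.png",t)
a=cv2.resize(s[180:330,170:290],None,fx=4,fy=4,interpolation=cv2.INTER_CUBIC)
b=cv2.resize(t[110:230,110:370],None,fx=1.2,fy=1.2,interpolation=cv2.INTER_CUBIC)
o=np.zeros((600,800,3),np.uint8); o[:,:480]=a; o[:b.shape[0],484:484+b.shape[1]]=b; cv2.imwrite("pics/final.png",o)
for d in(0,2,4): print(d,((proj("side",place(C,np.array([coverL(.116,-.108,.038,np.radians(d)),coverL(.116,-.108,0,np.radians(d)),coverL(0,-.108,.038,np.radians(d)),coverL(.116,.108,.038,np.radians(d)),coverL(0,-.108,0,0),caseL(0,-.108,.014),caseL(0,-.108,-.004)])))-[170,180])*4).round().tolist())
E
```

```text
clock: 18.45
position: [0.7144, -0.0588, 0.1545]
ee_rot: [0.065, 0.964, 0.016, -0.259]
ft_force: [-0.2, 0.1, -0.8]
grip_width: -0.001
grasp_force: 0.0
0 [[40.0, 407.0], [87.0, 461.0], [215.0, 371.0], [222.0, 131.0], [264.0, 430.0], [87.0, 461.0], [109.0, 485.0]]
2 [[37.0, 401.0], [82.0, 455.0], [218.0, 371.0], [220.0, 125.0], [264.0, 430.0], [87.0, 461.0], [109.0, 485.0]]
4 [[34.0, 395.0], [78.0, 449.0], [220.0, 370.0], [218.0, 119.0], [264.0, 430.0], [87.0, 461.0], [109.0, 485.0]]
```

View pics/final.png

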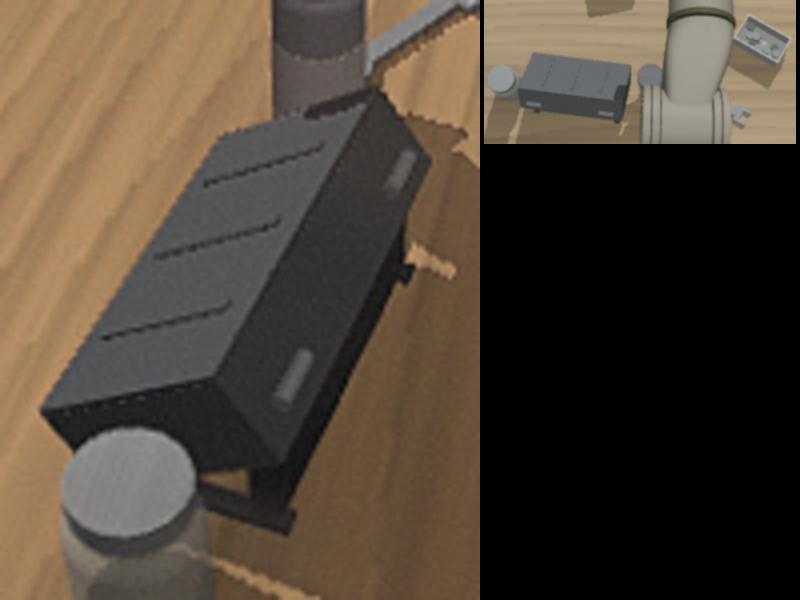

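The shut roof's corners at crop (41,410), (220,135) and (215,375) all match the 0° model within 1 pixel, with no gap visible. The spray, jar, bin and wrench are in place and the arm is clear.

```bash
python3 -c "
from workcell import order; print(order.hand_in())"
```

```text
the job is handed in; nothing more can be done
None
```

The job is handed in at about 18.5 s: the holder hangs on both pins and is released, the cover is shut to within what the side camera can show, and the can, jar, bin and wrench look undisturbed.

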